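Seat the empty pencil cup in the tapered holder by the key vise

TASK

The empty blue tin cup keeps getting knocked over while I file keys at the vise. Pick it up and lower it upright into the green cast-metal tapered holder until it just rests in the taper, keeping hold of it on the way down: do not drop it in, and do not ram it so that it wedges tight. Let go of it, and leave the holder about where it stands and the red cup with pencils and the file where they are.

Things in the scene. Friction and masses are not known exactly. Their poses are not given: they have to be found in the camera images.
- empty_cup: The cup to move: empty blue tin cup, open on top, 90 g, 100 mm tall. From its 34 mm wide foot it widens evenly to 62 mm diameter at 55 mm height; from there to the rim it is a straight cylinder of 62 mm (grip there across the diameter, fingers outside). Wall 2 mm. Stands upright; round, so yaw does not matter. Origin: centre of underside, z up.
- holder: Green cast-metal tapered holder like a small flowerpot on a 90 mm round foot; 54 mm tall, 0.3 kg, loose. Rim 68 mm across outside; bore about 53 mm wide at the mouth, narrowing at the same slope as the cup's foot. The cup comes to rest on the bore's wall with its underside about 17 mm above the holder's underside (37 mm deep), its rim 117 mm above the shelf. Origin: centre of underside, z up.
- full_cup: Bystander: red tin cup, same shape as the blue one (62 mm diameter, 100 mm tall), with three pencils in it reaching 170 mm above the shelf. Origin: centre of its underside. Red and blue may stand on either side of the holder. (Not listed: a fixed green vise, 130 mm tall, 110 mm or more to the right of either cup's place, near the shelf's right-hand end, and a flat wooden tag close to the robot.)
- file: Bystander: flat steel file with a dark wooden handle, 180 mm long, 17 mm thick, lying on the shelf. Origin underneath near its middle; x along the file towards the tip.
There are look-alikes about, which are no part of the job. Several things have the shape of the empty_cup; the one meant has the colours described above.

How it is judged:
On the way, in this order (a step that is already met when the one before it is completed fails the run):
1. the blue cup is lifted clear of the shelf, above the level of the holder's mouth (height (world z) of empty_cup above 0.06 m), for 0.1 s.
2. the blue cup is lowered into the holder while the fingers hold it: underside less than 40 mm above the holder's underside (23 mm above rest) and centred within 12 mm (z of empty_cup in the frame of holder below 0.04 m and horizontal distance between empty_cup and holder below 0.012 m and contact force between the fingers and empty_cup above 0.5 N), for 0.05 s.
At the end, for the whole second after the job is handed in: The blue cup rests released and still in the holder: centred within 10 mm, upright within 10 degrees, its underside at most 32 mm above the holder's underside (15 mm above where it normally rests); the holder stands flat on the shelf within 50 mm of where it was (horizontal distance between empty_cup and holder below 0.01 m and z of empty_cup in the frame of holder between 0.004 and 0.032 m and angle between empty_cup's own z axis and vertical below 0.175 rad and angle between holder's own z axis and vertical below 0.1 rad and height (world z) of holder below 0.01 m and distance of holder from where it was at the start of the episode below 0.05 m and linear speed of empty_cup below 0.02 m/s and contact force between the fingers and empty_cup below 0.1 N); the robot touches nothing.
It fails at once if the cup is rammed into the holder with more than 70 N in all on its wall (the taper multiplies the push several times) (contact force between empty_cup and holder above 70 N).
It fails at once if the red cup with pencils is moved more than 30 mm or tipped (distance of full_cup from where it was at the start of the episode above 0.03 m or angle between full_cup's own z axis and vertical above 0.35 rad).
It fails at once if the file is moved more than 30 mm (distance of file from where it was at the start of the episode above 0.03 m).
It also fails if it takes over 42 s, if anything falls off the work surface, if the arm or the gripper's body presses on something with over 40 N, if the wrist force passes 120 N, or if a joint passes its speed limit or range.

ROBOT

A 6-joint arm with a two-finger parallel gripper is mounted at the origin on the work surface. World frame = base frame: x ahead of the robot, y to its left, z up, the work surface at z = 0. Lengths are in m, angles in rad, forces in N, time in s.
With the tool pointing down it reaches from about 0.3 to 0.875 m from the base axis. Payload 4.2 kg.
Tool frame: the origin (TCP) lies on the mounting face of the last link; the fingertips stand 173 mm ahead of it and the grasp point (between the pads) lies 155 mm ahead of it; z points along the fingers, y is the direction in which the jaws open and shut (so a half turn about z gives the same grasp; the last joint's range is limited). The gripper opens to 85 mm and grips with 20 to 120 N. Pads are 22 mm wide; open, the fingers measure 114 mm over their backs; the gripper's body (76 mm by 85 mm) begins 54 mm behind the grasp point. The pads swing forward as they close: fully open they stand 13 mm farther back than shut.
Start: joints at [-1.256, 0.32, 1.565, -0, 1.257, -0.02], TCP at [0.189, -0.543, 0.405] pointing down, gripper open.
Joint ranges: [-3.11, 3.11], [-0.84, 2.01], [0.21, 2.61], [-1.34, 4.49], [0.05, 2.63], [-2.56, 2.56]. Speed limits (rad/s): [2.57, 2.57, 3.14, 3.14, 3.14, 3.14].

INTERFACE

Orientations are given as a rotation vector (axis times angle).
In Python, from cell import arm gives the robot as it stands. Calls block until the motion is done:
- arm.goto(position, orientation): joint-space move of the TCP to a pose.
- arm.line_to(position, attitude=None, vel=0.15, until_force=None): straight line of the TCP; attitude=None keeps the orientation; vel is the mean speed in m/s. With until_force (N) it stops when the force on the tool has changed by that much, and returns True; else False.
- arm.move_j(angles): joint-space move.
- arm.let_go() and arm.clamp(f_grip=None): open the fingers fully, or close them until they stop; f_grip is the grip in N (None keeps the last).
- arm.sleep(seconds).
- arm.inverse_kinematics(position, orientation): joint angles nearest the present ones, or None.
- arm.grab_frame(name): name is "scene" or "top" or "wrist"; returns a dict with "color" (384x512x3 uint8, blue, green, red), "fov_y" (degrees; the focal length in pixels is half the picture's height over the tangent of half this angle, whatever the lens; pixels are square), "cx", "cy" (the principal point, pixels), "xyz" and "rotation" of the camera in the world. Camera axes: x right, y up, looking along -z (the intrinsics and any distortion apply to the point x, -y, -z); pixel columns grow to the right and rows downward; lengths in m; the calibration is good to about 2 mm. A picture is of the moment at which its call begins. There is no depth.
A pose or a line that the arm cannot do raises arm.Unreachable and nothing moves.
- arm.job_done(): hands the job in, once; it reports no verdict.
Readings, each from a call of its own:
- arm.current_clock(): time.
- arm.current_joint_positions(): joint angles.
- arm.current_qd(): joint speeds.
- arm.current_effort(): joint torques, N m.
- arm.current_tool_pos(): TCP position.
- arm.current_eef_rot(): TCP orientation.
- arm.current_ft_force(): force on the tool from outside, world axes, zero at the start.
- arm.current_torque(): the same for the moment, N m.
- arm.current_gripper_width(): opening from 0.0 (shut) to 1.0 (fully open).
Only numpy, scipy, OpenCV 4.12 (cv2) and the standard library are available. Lean on these libraries where they do the work, as an engineer would, in place of code of your own. Each camera call takes 0.05 s, during which the arm holds its last target. There are 200 camera calls.

## Working session

There is one attempt and no reset: what is moved stays moved. The work goes in short steps, each a Python script; the robot and the scene stay as the last script left them, time stands still between calls to the robot, and variables do not carry over. Pictures are saved under pics/ and viewed, about 8 in all and at most 12, crops included, and the job is handed in when it is done.

```bash
mkdir -p pics; ls
python3 - <<'E'
from cell import arm
import cv2,numpy as np
for n in ("scene","top"):
    f=arm.grab_frame(n); cv2.imwrite(f"pics/{n}0.png",f["color"])
    print(n,{k:(np.round(v,4).tolist() if k!="color" else 0) for k,v in f.items()})
print(arm.current_clock(),arm.current_eef_rot(),arm.current_tool_pos())
E
```

```text
pics
scene {'color': 0, 'fov_y': 52.815, 'cx': 249.8597, 'cy': 190.8977, 'xyz': [1.0067, -0.3206, 0.9044], 'rotation': [0.4963, 0.2619, 0.9883]}
top {'color': 0, 'fov_y': 48.7859, 'cx': 250.8032, 'cy': 201.1763, 'xyz': [0.5029, -0.0056, 1.1727], 'rotation': [0.0513, -0.0586, -1.5904]}
0.1 [-3.09610921e+00 -5.23156847e-01  3.48024771e-04] [ 0.18889199 -0.54293964  0.40396409]
```

View pics/scene0.png

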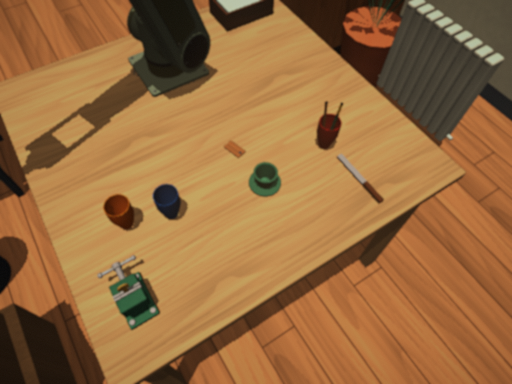

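View pics/top0.png

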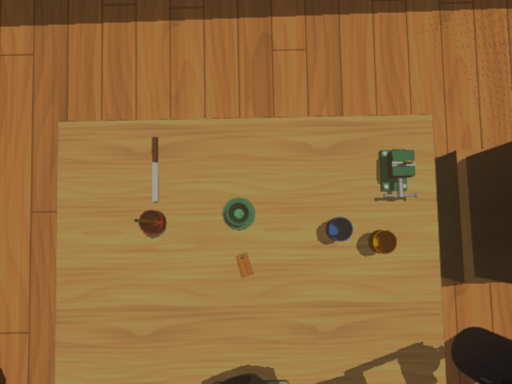

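Top view: the blue cup is at (339,229), the green holder at (239,213), the red pencil cup at (152,222) and the file at (155,170). Look-alikes:
- The orange/brown cup at (383,241) has the same shape.
- The red cup at (152,222) is also cup-shaped.
- The green vise at (398,170) shares the holder's colour.

I choose the blue cup. Next I'll localise it by fitting model silhouettes and check it in a crop.

```bash
cat > h.py <<'E'
from cell import arm
import cv2,numpy as np
from scipy.spatial.transform import Rotation as R
from scipy.optimize import least_squares
CUP=[(0,.017),(.055,.031),(.1,.031)]; HOLD=[(0,.045),(.005,.045),(.054,.034)]
def project(f,P):
    c=R.from_rotvec(f["rotation"]).inv().apply(np.asarray(P)-f["xyz"])
    k=192/np.tan(np.radians(f["fov_y"]/2))
    return np.c_[f["cx"]+k*c[:,0]/-c[:,2], f["cy"]+k*c[:,1]/c[:,2]]
def ground(f,u,z):
    k=192/np.tan(np.radians(f["fov_y"]/2))
    d=R.from_rotvec(f["rotation"]).apply([(u[0]-f["cx"])/k,-(u[1]-f["cy"])/k,-1])
    return f["xyz"]+d*(z-f["xyz"][2])/d[2]
def blob(f,kind,near,sat=90):
    h,s,v=[a.astype(int) for a in cv2.split(cv2.cvtColor(f["color"],cv2.COLOR_BGR2HSV))]
    lo,hi={"blue":(100,135),"green":(60,98)}[kind]
    m=((h>=lo)&(h<=hi)&(s>sat)&(v>20)).astype(np.uint8)
    m=cv2.morphologyEx(m,cv2.MORPH_CLOSE,np.ones((5,5)))
    n,l,st,c=cv2.connectedComponentsWithStats(m)
    i=min((i for i in range(1,n) if st[i,4]>60),key=lambda i:np.hypot(*(c[i]-near)))
    p=np.argwhere(l==i)[:,::-1].astype(np.int32)
    return cv2.convexHull(p).reshape(-1,2)
def model(f,prof,x,y,z0=0):
    a=np.linspace(0,2*np.pi,60)
    P=np.concatenate([np.c_[x+r*np.cos(a),y+r*np.sin(a),0*a+z+z0] for z,r in prof])
    return project(f,P)
def box(q): return np.r_[q.min(0),q.max(0)]
def fit(fs,hulls,prof,x0,z0=0):
    fun=lambda p:np.concatenate([box(model(f,prof,*p,z0))-box(h+0.) for f,h in zip(fs,hulls)])
    s=least_squares(fun,x0); return s.x,s.fun.round(1)
E
python3 - <<'E'
from h import *
fs=[arm.grab_frame(n) for n in("scene","top")]
for kind,prof,px in(("blue",CUP,((167,201),(339,229))),("green",HOLD,((265,180),(239,213)))):
    hs=[blob(f,kind,p) for f,p in zip(fs,px)]
    g=ground(fs[1],px[1],.05)[:2]
    print(kind,g)
    for i in (slice(0,1),slice(1,2),slice(0,2)): print(*fit(fs[i],hs[i],prof,g))
for n,p,z in(("red",(152,222),.08),("orange",(383,241),.08),("tip",(155,202),0.01),("vise",(397,190),.1)): print(n,ground(fs[1],p,z).round(3))
c=[cv2.resize(f["color"][y-45:y+45,x-60:x+60],None,fx=4,fy=4) for f,x,y in((fs[0],150,205),(fs[1],350,230))]
cv2.imwrite("pics/crop.png",cv2.resize(np.hstack(c),(800,300)))
E
```

```text
blue [ 0.50274063 -0.24358812]
[ 0.50106704 -0.23382291] [ -3.7 -11.5   3.9  11.5]
[ 0.50317623 -0.22100326] [-9.9 -7.3  9.5  7.2]
[ 0.50203085 -0.22782253] [ -1.2 -12.3   6.2  10.7  -7.3  -6.9  12.2   7.6]Traceback (most recent call last):
  File "<stdin>", line 4, in <module>
  File "h.py", line 20, in blob
    i=min((i for i in range(1,n) if st[i,4]>60),key=lambda i:np.hypot(*(c[i]-near)))
ValueError: min() iterable argument is empty
```

Run:
```python
from h import *
fs=[arm.grab_frame(n) for n in("scene","top")]
for f,(a,b) in zip(fs,(((167,201),(265,180)),((339,229),(239,213)))):
    H=cv2.cvtColor(f["color"],cv2.COLOR_BGR2HSV)
    for x,y in(a,b): print([H[y,x+d].tolist() for d in range(-20,21,4)])
c=[cv2.resize(f["color"][y-45:y+45,x-60:x+60],(400,300),interpolation=2) for f,x,y in((fs[0],150,205),(fs[1],350,230))]
cv2.imwrite("pics/crop.png",np.hstack(c))
```

```text
[[19, 132, 197], [19, 136, 197], [118, 58, 57], [130, 49, 31], [114, 91, 45], [114, 95, 51], [113, 108, 59], [113, 99, 54], [6, 67, 38], [15, 150, 107], [20, 133, 192]]
[[18, 139, 198], [35, 97, 110], [57, 91, 98], [48, 92, 61], [60, 90, 108], [62, 93, 123], [58, 91, 98], [54, 95, 78], [50, 95, 67], [19, 134, 167], [17, 141, 197]]
[[17, 140, 104], [17, 141, 105], [16, 77, 56], [108, 124, 127], [108, 124, 127], [5, 28, 55], [11, 51, 55], [13, 57, 54], [10, 28, 54], [20, 135, 162], [20, 135, 162]]
[[17, 148, 162], [48, 88, 102], [57, 83, 107], [33, 86, 62], [62, 90, 136], [61, 86, 128], [58, 85, 114], [29, 101, 58], [56, 87, 109], [20, 127, 144], [18, 142, 163]]
```

View pics/crop.png

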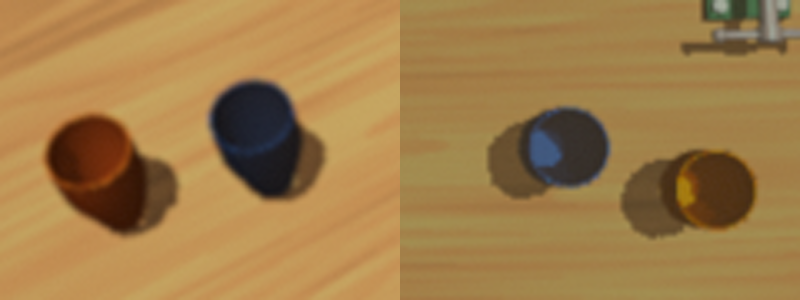

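The crop confirms the blue, empty cup. Its rim centre is at about (340,229.1) in the top view and (165.9,196) in the scene view. The orange cup beside it is the look-alike.

```bash
python3 - <<'E'
import re
s=open('h.py').read()
s=re.sub(r'    lo,hi=.*\n    m=.*astype\(np.uint8\)\n','''    m={"blue":(((h>=98)&(h<=135)&(s>40))|((v<65)&(s<75))),"green":(h>=27)&(h<=98)&(s>40)}[kind].astype(np.uint8)
''',s)
open('h.py','w').write(s)
E
python3 - <<'E'
from h import *
fs=[arm.grab_frame(n) for n in("scene","top")]
print("rim",ground(fs[0],(165.9,196),.1),ground(fs[1],(340,229.1),.1))
hs=[blob(f,"green",p) for f,p in zip(fs,((265,180),(239,213)))]
g=ground(fs[1],(239,213),.03)[:2]
for i in (slice(0,1),slice(1,2),slice(0,2)): print(*fit(fs[i],hs[i],HOLD,g))
for n,p,z in(("red",(152,222),.08),("orange",(384,241),.1),("tip",(155,202),0.01),("vise",(397,190),.1)): print(n,ground(fs[1],p,z).round(3))
E
```

```text
rim [ 0.51104002 -0.23703382  0.1       ] [ 0.50244171 -0.23551117  0.1       ]
[0.55201821 0.02363252] [-0.9 -1.3  0.9  1.2]
[0.55118142 0.02282256] [-0.8 -0.8  0.8  0.8]
[0.55159198 0.02323635] [-1.1 -1.3  0.7  1.1 -1.  -1.   0.7  0.6]
red [0.531 0.244 0.08 ]
orange [ 0.47  -0.346  0.1  ]
tip [0.587 0.252 0.01 ]
vise [ 0.599 -0.384  0.1  ]
```

```bash
cat >> h.py <<'E'
def down(yaw): # jaw (tool y) axis at angle yaw in world xy
    y=np.array([np.cos(yaw),np.sin(yaw),0]); z=np.array([0,0,-1.]); return R.from_matrix(np.c_[np.cross(y,z),y,z]).as_rotvec()
E
python3 - <<'E'
from h import *
for yaw in(-.31,-.31+np.pi):
    print(yaw,[np.round(q,2).tolist() if (q:=arm.inverse_kinematics(p,down(yaw))) is not None else None for p in([.506,-.236,.42],[.506,-.236,.235],[.5516,.0232,.25])])
yaw=min((-.31,-.31+np.pi),key=lambda a:9 if (q:=arm.inverse_kinematics([.5516,.0232,.3],down(a))) is None else abs(q[5]))
print(yaw)
arm.goto([.506,-.236,.40],down(yaw))
f=arm.grab_frame("wrist"); cv2.imwrite("pics/w1.png",f["color"])
print(f["xyz"],f["rotation"],f["fov_y"],f["cx"],f["cy"],arm.current_clock(),arm.current_tool_pos())
print(project(f,[[.506,-.236,.1],[.506,-.236,0]]))
E
```

```text
-0.31 [[-0.46, 0.28, 1.58, -0.0, 1.28, -0.15], [-0.46, 0.45, 1.83, -0.0, 0.86, -0.15], [0.02, 0.43, 1.83, -0.0, 0.88, 0.33]]
2.831592653589793 [None, None, None]
-0.31
[ 0.52817214 -0.16763289  0.36931232] [-0.28796739  0.0449966  -0.30804266] 61.58268143039276 256.1247531890182 184.55304692504404 2.075 [ 0.5055905  -0.23694338  0.40002248]
[[255.83364629 175.04366161]
 [255.90535066 152.84647943]]
```

View pics/w1.png

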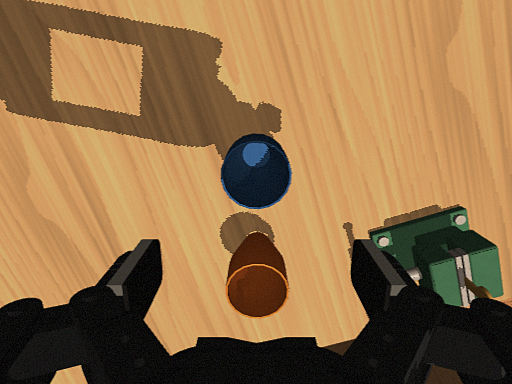

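The wrist view shows the blue rim centred at about (256.5,173), against a prediction of (255.8,175). The jaws straddle a line clear of the orange cup, so I'm grasping.

Run:
```python
from h import *
f=arm.grab_frame("wrist"); c=ground(f,(256.5,173),.1); print(c)
x,y=c[:2]
arm.line_to([x,y,.40]); 
print(arm.line_to([x,y,.236],vel=.12,until_force=8))
arm.clamp(25); print("w",arm.current_gripper_width(),arm.current_tool_pos(),arm.current_ft_force())
arm.line_to([x,y,.36],vel=.12)
print("w",arm.current_gripper_width(),arm.current_ft_force(),arm.current_clock())
f=arm.grab_frame("wrist"); g=arm.grab_frame("scene")
cv2.imwrite("pics/w2.png",np.hstack([cv2.resize(f["color"],(400,300)),cv2.resize(g["color"][80:272,0:256],(400,300))]))
```

```text
[ 0.50705498 -0.23455018  0.1       ]
False
w 0.7270336928166042 [ 0.50710647 -0.23457643  0.23680301] [-1.10089512  0.3427054   5.19428076]
w 0.7212592238678205 [ 0.56097956 -0.15753305 -0.84509733] 5.4167
```

View pics/w2.png

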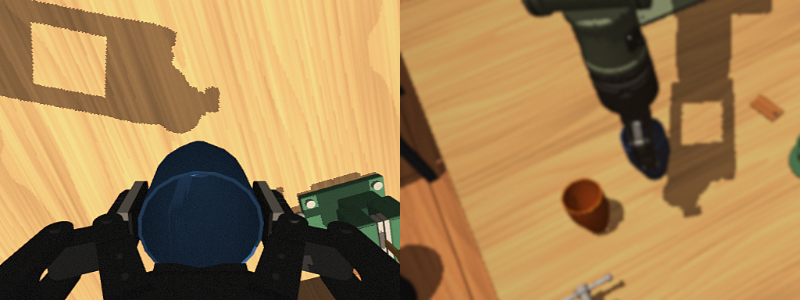

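The cup is held (61 mm opening), upright between the pads, and the neighbours are undisturbed. Carrying it over the holder.

Run:
```python
from h import *
x,y=.5516,.0232
arm.line_to([x,y,.36],vel=.15)
arm.line_to([x,y,.312],vel=.1); arm.sleep(.3)
p=arm.current_tool_pos(); print(p,arm.current_ft_force(),arm.current_clock())
fs=[arm.grab_frame(n) for n in("scene","wrist","top")]
for f in fs[:2]:
    for pr,z0,col in((CUP,p[2]-.2368,(0,0,255)),(HOLD,0,(0,255,255))):
        cv2.polylines(f["color"],[cv2.convexHull(model(f,pr,x,y,z0).astype(np.float32)).astype(np.int32)],True,col)
cv2.imwrite("pics/over.png",np.hstack([cv2.resize(fs[0]["color"][105:225,185:345],(400,300)),cv2.resize(fs[1]["color"],(400,300))]))
```

```text
[0.55170099 0.02320246 0.31256061] [-0.56604389  0.00593304 -2.25554092] 8.3417
```

View pics/over.png

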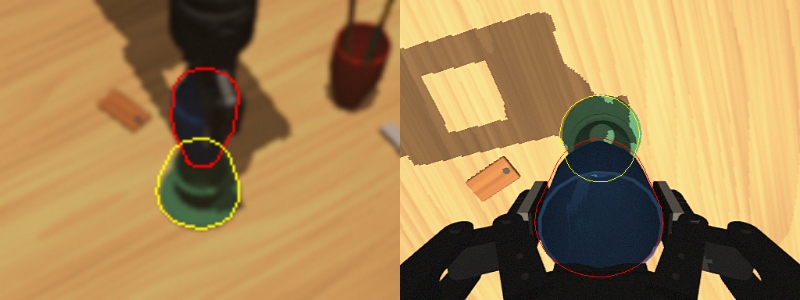

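Both overlays fit: cup and holder outlines match the models in the scene and wrist views. Lowering slowly with a force stop.

Run:
```python
from h import *
x,y=.5516,.0232
print(arm.line_to([x,y,.275],vel=.04,until_force=4),arm.current_tool_pos(),arm.current_ft_force())
print(arm.line_to([x,y,.250],vel=.012,until_force=4),arm.current_tool_pos(),arm.current_ft_force(),arm.current_clock())
fs=[arm.grab_frame("scene")]
f=fs[0]; p=arm.current_tool_pos()
cv2.imwrite("pics/in.png",cv2.resize(f["color"][105:225,185:345],(640,480)))
```

```text
False [0.55173509 0.02321327 0.27525939] [-0.71018174 -0.77974001 -0.27592885]
True [0.55244559 0.02356972 0.26312853] [ 1.97187727 -0.63682224  0.76459731] 10.6833
```

View pics/in.png

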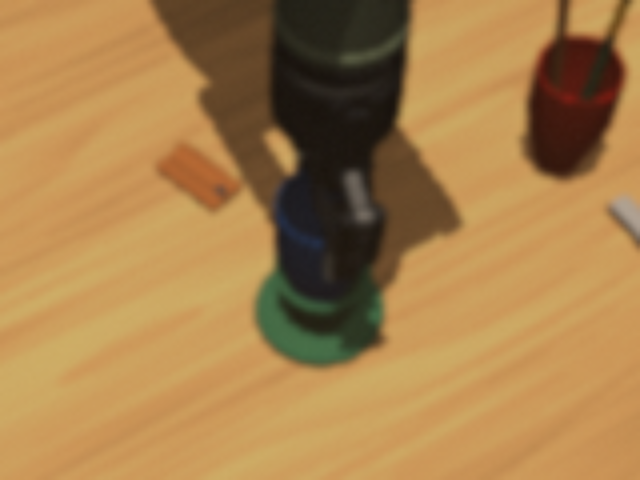

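The cup is in the bore about 9 mm above rest. It touches the −x wall (Fx about +2.7 N), which means it is roughly 2 mm off. I'll shift +x and continue.

Run:
```python
from h import *
x,y,z=arm.current_tool_pos(); 
arm.line_to([x+.0018,y,z+.002],vel=.02); arm.sleep(.3); print(arm.current_ft_force())
for i in range(5):
    hit=arm.line_to([*arm.current_tool_pos()[:2],.2515],vel=.012,until_force=4)
    p=arm.current_tool_pos(); arm.sleep(.2); F=np.mean([arm.current_ft_force() for _ in range(5)],0)
    print(hit,p,F,arm.current_clock())
    if not hit or p[2]<.257: break
    s=.001*F[:2]/max(1,np.hypot(*F[:2])); arm.line_to([p[0]+s[0],p[1]+s[1],p[2]+.001],vel=.02)
```

```text
[-0.11283868  0.45652033 -0.99276398]
True [0.55434203 0.02414727 0.25557337] [1.63014354 1.51319472 0.96228238] 12.3
```

The underside is now at about 19 mm, against 17 mm at rest, with only about 2 N of contact. Releasing and retreating.

Run:
```python
from h import *
x,y,z=arm.current_tool_pos()
arm.let_go(); arm.sleep(.3)
arm.line_to([x,y,.40],vel=.12); arm.sleep(.3)
fs=[arm.grab_frame(n) for n in("scene","wrist","top")]
for f in fs[:2]:
    for pr,z0,col in((CUP,.017,(0,0,255)),(HOLD,0,(0,255,255))):
        cv2.polylines(f["color"],[cv2.convexHull(model(f,pr,x,y,z0).astype(np.float32)).astype(np.int32)],True,col)
cv2.imwrite("pics/end.png",np.hstack([cv2.resize(fs[0]["color"][105:225,185:345],(400,300)),cv2.resize(fs[1]["color"],(400,300))]))
print(x,y,arm.current_clock(),arm.current_gripper_width())
```

```text
0.5543236468187228 0.02411752323673496 14.775 0.9999534996174206
```

View pics/end.png

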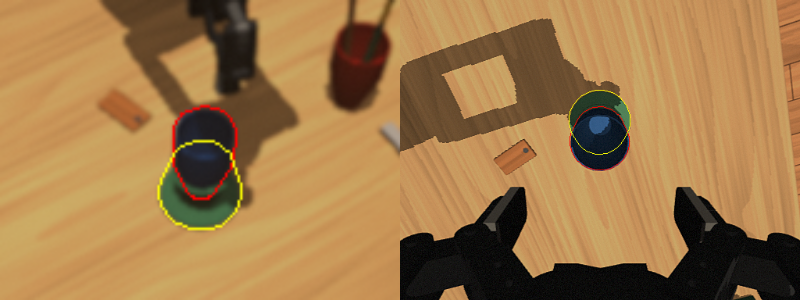

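The cup stands upright in the holder, matching the model at 17 mm. The gripper is clear, and the red cup and tag have not moved.

```bash
python3 -c "
from cell import arm
arm.job_done(); print(arm.current_clock())"
```

```text
the job is handed in; nothing more can be done
the job is handed in; nothing more can be done
```

The blue cup is standing upright and released in the green holder, and I handed the job in at about 15 s on the robot's clock. The interface gives no verdict, so the result below rests on my own checks.

- **Lowering:** The cup first touched the bore's wall about 9 mm above its rest height, because it was roughly 2 mm off centre. I shifted it and lowered it with a 4 N force stop. It was let go with its underside an estimated 19 mm above the holder's underside, against 17 mm at rest. The contact force was then about 2 to 3 N.
- **Final pictures:** In the scene and wrist views the cup's outline fits the model at its rest height, upright and centred in the holder. The holder is within a few millimetres of where it stood, and the gripper is open and clear.
- **Other objects:** The red cup with pencils looks unmoved in the final scene picture. I did not measure the file after the move, though the arm never came near it.

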